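# Flip the lid shut on the loaded food pan

## Task

Two lidded food pans stand side by side with their hinged lids leaning open. Shut the lid of the one that has a deli cup in it: push the lid from behind until it is past upright, then keep off it and let it fall shut by its own weight. Leave the empty pan's lid standing open.

Things in the scene. Friction and masses are not known exactly. Their poses are not given: they have to be found in the camera images.
- full_bin: Small steel food pan in a steel stand, one round deli cup (80 mm across, 59 high) inside. 188 wide, 130 deep, 111 mm high shut; stands fast. Origin: centre of its underside on the table; z up; +x points to the hinge side, away from the robot (turned up to 30 degrees). Hinge axis: along y, 66 mm from the origin along +x, 109 mm above the table.
- full_lid (a joint): Steel lid of the loaded pan, rad: 0 shut and level, 1.57 upright, 1.92 its stop, leaning back away from the robot (starts there). 4 mm sheet, 188 wide, free edge 129 mm from the hinge axis: when open about 231 mm above the table, 44 mm beyond the hinge. 0.2 kg on a free hinge: under 2 N moves it; 0.1 rad past upright it falls shut by itself within 1 s.
- empty_bin: Small steel food pan in a steel stand, empty twin of the other; either may be the left one. 188 wide, 130 deep, 111 mm high shut; stands fast. Origin: centre of its underside on the table; z up; +x points to the hinge side, away from the robot (turned up to 30 degrees). Hinge axis: along y, 66 mm from the origin along +x, 109 mm above the table.
- empty_lid (a joint): Steel lid of the empty pan, rad: 0 shut and level, 1.57 upright, 1.92 its stop, leaning back away from the robot (starts there). 4 mm sheet, 188 wide, free edge 129 mm from the hinge axis: when open about 231 mm above the table, 44 mm beyond the hinge. Leave it open.

How it is judged:
By the outcome, as a careful person would: the job done as asked, in the order asked, and still so for the second after the job is handed in, with the robot touching nothing.
It also fails if it takes over 32 s, if anything falls off the work surface, if the arm or the gripper's body presses on something with over 40 N, if the wrist force passes 120 N, or if a joint passes its speed limit or range.

## Robot

A 6-joint arm with a two-finger parallel gripper is mounted at the origin on a cart in front of the work surface, level with it; the furniture and walls round the work are solid. World frame = base frame: x ahead of the robot, y to its left, z up, the work surface at z = 0. Lengths are in mm, angles in degrees, forces in N, time in s.
With the tool pointing down it reaches from about 350 to 725 mm from the base axis. Payload 6 kg.
Tool frame: the origin (TCP) lies at the very end of the fingers, on their centre line; the grasp point (between the pads) lies 19 mm behind it; z points along the fingers, y is the line along which they close (so a half turn about z gives the same grasp; the last joint's range is limited). The gripper opens to 85 mm and grips with 20 to 120 N. Pads are 22 mm wide; open, the fingers measure 114 mm over their backs; the gripper's body (76 mm by 85 mm) begins 54 mm behind the grasp point. The pads swing forward as they close: fully open they stand 13 mm farther back than shut.
Start: joints at [-47.859, 2.303, 4.859, 0, -92.561, -19.12], TCP at [234.652, -552.188, 231.261] pointing down, gripper open.
Joint ranges: [-146.85, 146.85], [-73.84, 115.35], [-62.03, 85.46], [-188.31, 113.3], [-161.28, -10.13], [-171.36, 171.36]. Speed limits (degrees/s): [147.25, 147.25, 172.46, 180, 180, 180].

## Interface

Orientations are given as [roll, pitch, yaw] about the fixed x, y, z axes, in that order (R = Rz(yaw) Ry(pitch) Rx(roll)).
In Python, from cell import * gives the robot as it stands. The module is installed in compiled form; this text tells all that it offers.
- The arm moves only by the tool play_rows, never from a script. Its argument "rows" is a list that holds one entry, the list of rows, each a list of 7 numbers: the opening, from -1 (shut) to 1 (fully open), then the shift along the tool's x, y, z scaled (see below), then the turn, a rotation vector about the tool's x, y, z scaled (see below). A call has 1 to 20 rows; each row shifts and turns the commanded pose from where the row before left it, along the tool's axes as they then stand; what a row does not reach is not made up. The controller multiplies each number of a shift by 3 cm and each number of a turn by 2 rad. A row lasts 1/12 s, in which the tool goes at most 41.7 mm and 7.16 degrees, less where a joint would pass 70% of its speed; a pose out of reach is approached as far as the arm can. A call with a number of a shift or a turn outside -1 to 1 is refused whole. A call with a gripper value outside its range is refused whole. The fingers move at their own pace and stop on an object; "force" is the grip in N (left out, the last holds). Time passes only in rows, so rows that do not move let the fingers close. It gives the time, the measured TCP pose, the force, the opening and the grip force at its end, in the units of the state.
- observe(): the state, without advancing time (a new reading comes with each control period).
- grab_frame(name): name is "scene" or "top" or "wrist"; returns (picture, depth): 400x640x3 uint8, blue, green, red; 400x640 float32, mm along the optical axis (not along the pixel's ray), 0 where there is no reading.
- camera_info(name): a dict with "K" (3x3 intrinsics, pixels), "k1" (the pictures are not rectified: a ray, as slopes to the right and down, at radius r is drawn at 1 + k1 r^2 times it, then the intrinsics apply), "world_to_cam" (4x4, takes a point from world to camera coordinates). Camera axes: x right, y down, z forward; pixel columns grow to the right and rows downward; lengths in mm; the calibration is good to about 2 mm. A picture is of the moment at which its call begins: read the wrist's pose just before it. camera_info takes no time and is no camera call; for the wrist camera it gives the pose at the moment of the call.
- hand_in(): hands the job in; it is judged then, once.
The state is a dict: "t": time; "qpos": joint angles; "qd": joint speeds; "tau": joint torques, N m; "tool_pos": TCP position; "ee_rot": TCP orientation; "wrist_force": force on the tool from outside, world axes, zero at the start; "wrist_torque": the same for the moment, N m; "gripper_width": opening from 0.0 (shut) to 1.0 (fully open); "grip_force": force on a finger pad.
Only numpy, scipy, OpenCV 4.12 (cv2) and the standard library are available. Lean on these libraries where they do the work, as an engineer would, in place of code of your own. Each camera call takes 0.05 s, during which the arm holds its last target. There are 200 camera calls.

## Working session

There is one attempt and no reset: what is moved stays moved. The work goes in short steps, Python scripts to look and compute and a tool call to move; the robot and the scene stay as the last step left them, time stands still between calls to the robot, and variables do not carry over. Pictures are saved under pics/ and viewed, at most 10 in all, crops included, and the job is handed in when it is done.

Besides the shell and the picture viewer there is one more tool, called as name([rows], argument=value, ...), one row to a line, values as JSON. play_rows: Moves the arm, as the interface text tells. Shifts and turns lie within -1 to 1; 1 stands for 3 cm of shift or 2 rad of turn. Its arguments: {"type":"object","properties":{"rows":{"type":"array"},"force":{"type":"number"}},"required":["rows"]}

```bash
mkdir -p pics; python3 - <<'E'
from cell import *
import cv2,numpy as np
for n in("scene","top"):
    p,d=grab_frame(n); cv2.imwrite(f"pics/{n}.png",p); np.save(f"{n}_d.npy",d)
    i=camera_info(n); print(n,i["K"],i["k1"],np.round(i["world_to_cam"],3).tolist())
s=observe();print(s["t"],s["tool_pos"],s["ee_rot"])
a=cv2.imread("pics/scene.png");b=cv2.imread("pics/top.png")
E
```

```text
scene [[456.33830131   0.         320.37237314]
 [  0.         456.33830131 199.09346792]
 [  0.           0.           1.        ]] -0.10813050785321524 [[0.905, 0.425, -0.004, -442.586], [0.351, -0.752, -0.558, -108.108], [-0.24, 0.504, -0.83, 1045.886], [0.0, 0.0, 0.0, 1.0]]
top [[444.12606412   0.         319.20277382]
 [  0.         444.12606412 188.70260606]
 [  0.           0.           1.        ]] -0.11041364249719561 [[0.017, -1.0, -0.02, 11.463], [-0.987, -0.014, -0.161, 510.484], [0.16, 0.022, -0.987, 850.15], [0.0, 0.0, 0.0, 1.0]]
0.1 [ 234.60000309 -551.91371715  230.38677498] [ 1.79910132e+02 -6.54643962e-03 -1.56977353e+02]
```

View pics/scene.png

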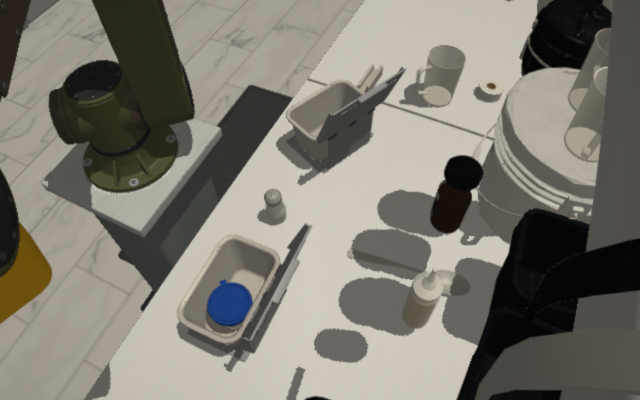

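View pics/top.png

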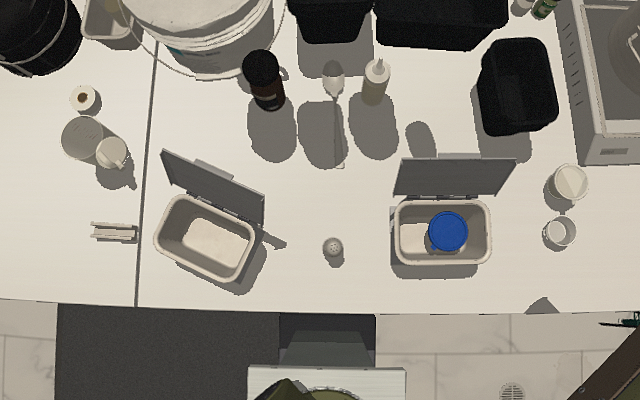

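The full pan is the right-hand one: the blue cup is at (448,231) in the top view. Its lid's free edge runs from about (402,158) to (517,160). The rim corners are around (396,201) to (491,264).

```bash
cat > h.py <<'E'
from cell import *
import cv2,numpy as np
I=camera_info("top");K=I["K"];W=np.array(I["world_to_cam"]);R=W[:3,:3];C=-R.T@W[:3,3]
def slopes(u,v):
    q=np.stack([(np.asarray(u)-K[0][2])/K[0][0],(np.asarray(v)-K[1][2])/K[1][1]],-1).astype(float);s=q.copy()
    for _ in range(8): s=q/(1+I["k1"]*(s**2).sum(-1,keepdims=True))
    return np.concatenate([s,np.ones_like(s[...,:1])],-1)
def plane(u,v,z):
    r=slopes(u,v)@R; return C+r*((z-C[2])/r[...,2:])
def cloud(d):
    v,u=np.mgrid[:400,:640]; return C+(slopes(u,v)*d[...,None])@R
E
python3 - <<'E'
from h import *
d=np.load("top_d.npy");P=cloud(d)
print("edge",plane([402,517],[158,160],231).round())
print("rim",plane([396,491,491,397],[201,200,264,264],105).round())
for v in range(100,205,6): print(v,[tuple(P[v,u].round().astype(int)) for u in(410,455,500)])
m=(P[...,2]>25)&(P[...,0]>480)&(P[...,0]<800)&(P[...,1]<-60)&(P[...,1]>-480)&(d>0)
n,l,s,c=cv2.connectedComponentsWithStats(m.astype(np.uint8))
for i in range(1,n):
    if s[i,4]>15: Q=P[l==i];print(s[i],Q.min(0).round(),Q.max(0).round())
E
```

```text
edge [[ 531. -116.  231.]
 [ 531. -304.  231.]]
rim [[ 479. -125.  105.]
 [ 483. -304.  105.]
 [ 364. -300.  105.]
 [ 363. -126.  105.]]
100 [(np.int64(715), np.int64(-174), np.int64(2)), (np.int64(719), np.int64(-275), np.int64(-1)), (np.int64(663), np.int64(-315), np.int64(150))]
106 [(np.int64(702), np.int64(-174), np.int64(1)), (np.int64(704), np.int64(-274), np.int64(0)), (np.int64(652), np.int64(-314), np.int64(150))]
112 [(np.int64(688), np.int64(-174), np.int64(2)), (np.int64(691), np.int64(-274), np.int64(-2)), (np.int64(641), np.int64(-314), np.int64(148))]
118 [(np.int64(674), np.int64(-173), np.int64(3)), (np.int64(676), np.int64(-272), np.int64(2)), (np.int64(637), np.int64(-322), np.int64(125))]
124 [(np.int64(661), np.int64(-173), np.int64(0)), (np.int64(663), np.int64(-271), np.int64(1)), (np.int64(626), np.int64(-323), np.int64(122))]
130 [(np.int64(648), np.int64(-173), np.int64(0)), (np.int64(650), np.int64(-271), np.int64(0)), (np.int64(621), np.int64(-331), np.int64(101))]
136 [(np.int64(634), np.int64(-172), np.int64(3)), (np.int64(636), np.int64(-270), np.int64
[... 1230 characters left out ...]
90 [(np.int64(495), np.int64(-146), np.int64(134)), (np.int64(496), np.int64(-228), np.int64(134)), (np.int64(519), np.int64(-363), np.int64(2))]
196 [(np.int64(487), np.int64(-149), np.int64(114)), (np.int64(489), np.int64(-234), np.int64(112)), (np.int64(507), np.int64(-363), np.int64(0))]
202 [(np.int64(478), np.int64(-151), np.int64(103)), (np.int64(479), np.int64(-236), np.int64(104)), (np.int64(494), np.int64(-363), np.int64(-1))]
[ 477   37   82   98 6510] [ 615. -428.   25.] [ 795. -300.  153.]
[ 361   57   30   47 1019] [ 696. -114.   25.] [745. -64. 197.]
[ 392  153  125   50 4877] [ 480. -305.   28.] [ 542. -114.  235.]
[550 164  18  36 429] [ 494. -480.   25.] [ 566. -453.   63.]
```

play_rows([
  [[-1,0,0,-0.9,0,0,0.05],[-1,0,0,-0.9,0,0,0.05],[-1,0,0,-0.9,0,0,0.05],[-1,0,0,-0.9,0,0,0.05],[-1,0,0,0,0,0,0],[-1,0,0,0,0,0,0]],
])

```text
t: 0.6
tool_pos: [234.9, -552.6, 340.8]
ee_rot: [-179.9, 0.1, -179.9]
wrist_force: [-0.1, -0.8, 0.3]
gripper_width: 0.149
grip_force: 0.0
```

play_rows([
  [[-1,-0.6,0.57,0,0,0,0],[-1,-0.6,0.57,0,0,0,0],[-1,-0.6,0.57,0,0,0,0],[-1,-0.6,0.57,0,0,0,0],[-1,-0.6,0.57,0,0,0,0],[-1,-0.6,0.57,0,0,0,0],[-1,-0.6,0.57,0,0,0,0],[-1,-0.6,0.57,0,0,0,0],[-1,-0.6,0.57,0,0,0,0],[-1,-0.6,0.57,0,0,0,0],[-1,-0.6,0.57,0,0,0,0],[-1,-0.6,0.57,0,0,0,0],[-1,-0.6,0.57,0,0,0,0],[-1,-0.6,0.57,0,0,0,0],[-1,-0.6,0.57,0,0,0,0],[-1,-0.6,0.57,0,0,0,0],[-1,-0.6,0.57,0,0,0,0],[-1,-0.6,0.57,0,0,0,0],[-1,-0.6,0.57,0,0,0,0],[-1,-0.6,0.57,0,0,0,0]],
])

```text
t: 2.27
tool_pos: [594.6, -208.3, 337.5]
ee_rot: [180.0, -0.1, -179.8]
wrist_force: [0.1, -0.2, 0.5]
gripper_width: 0.001
grip_force: 0.0
```

```bash
python3 - <<'E'
from h import *
s=observe();print(s)
p,d=grab_frame("scene");cv2.imwrite("pics/s2.png",p)
w=np.array(camera_info("wrist")["world_to_cam"]);print("wristcam",-w[:3,:3].T@w[:3,3])
E
```

```text
{'t': 2.2667, 'qpos': array([-1.16041760e+00,  9.38621596e+00,  2.36593595e+01, -4.06532538e-02,
       -1.04422200e+02, -8.86774238e+01]), 'qd': array([ 20.34438909,  20.86848196,  23.20390255,   0.08750941,
        -2.25155824, -20.30098569]), 'tau': array([-1.32811222e+00, -4.40209901e+01,  3.21499550e+01,  6.64859176e+00,
        2.49235996e-02,  4.54971744e-01]), 'tool_pos': array([ 594.63290847, -208.34670918,  337.45683428]), 'ee_rot': array([ 1.79957172e+02, -1.48103687e-01, -1.79827712e+02]), 'wrist_force': array([ 0.09824185, -0.23488368,  0.45590419]), 'wrist_torque': array([-0.06825529, -0.02430452, -0.01160925]), 'grip_force': 0.0, 'gripper_width': 0.0009699134545694419}
wristcam [ 513.70780312 -206.76715787  478.44595044]
```

View pics/s2.png

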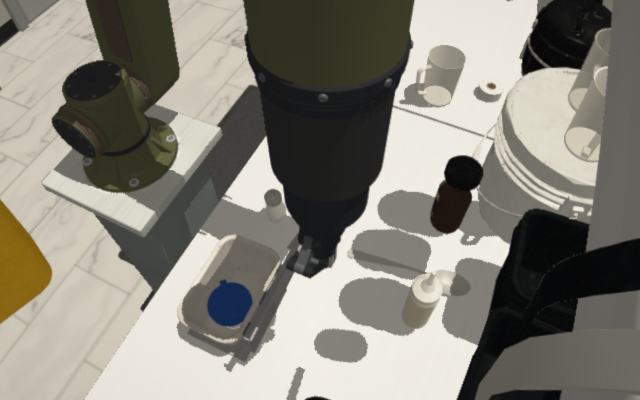

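The gripper (fingertips near (310,262)) is just behind the open full lid, and nothing is below it. I'll lower it now.

play_rows([
  [[-1,0,0,0.47,0,0,0],[-1,0,0,0.47,0,0,0],[-1,0,0,0.47,0,0,0],[-1,0,0,0.47,0,0,0],[-1,0,0,0.47,0,0,0],[-1,0,0,0.47,0,0,0],[-1,0,0,0.47,0,0,0],[-1,0,0,0.47,0,0,0],[-1,0,0,0.47,0,0,0],[-1,0,0,0.47,0,0,0],[-1,0,0,0,0,0,0]],
])

```text
t: 3.23
tool_pos: [592.3, -208.8, 192.9]
ee_rot: [179.9, -0.4, -179.8]
wrist_force: [0.1, -1.1, -1.2]
gripper_width: 0.001
grip_force: 0.0
```

play_rows([
  [[-1,0.2,0,0,0,0,0],[-1,0.2,0,0,0,0,0],[-1,0.2,0,0,0,0,0],[-1,0.2,0,0,0,0,0],[-1,0.2,0,0,0,0,0],[-1,0.2,0,0,0,0,0],[-1,0.2,0,0,0,0,0],[-1,0.2,0,0,0,0,0],[-1,0.2,0,0,0,0,0],[-1,0.2,0,0,0,0,0]],
])

```text
t: 4.07
tool_pos: [533.5, -209.6, 198.4]
ee_rot: [180.0, 0.0, -179.9]
wrist_force: [0.6, -0.1, -1.1]
gripper_width: 0.002
grip_force: 0.2
```

Contact has begun. I'll push about 45 mm further, slowly.

play_rows([
  [[-1,0.15,0,0,0,0,0],[-1,0.15,0,0,0,0,0],[-1,0.15,0,0,0,0,0],[-1,0.15,0,0,0,0,0],[-1,0.15,0,0,0,0,0],[-1,0.15,0,0,0,0,0],[-1,0.15,0,0,0,0,0],[-1,0.15,0,0,0,0,0],[-1,0.15,0,0,0,0,0],[-1,0.15,0,0,0,0,0]],
])

```text
t: 4.9
tool_pos: [488.8, -210.3, 199.5]
ee_rot: [-179.9, 0.1, -179.9]
wrist_force: [-0.4, -0.7, 4.9]
gripper_width: -0.0
grip_force: 0.5
```

```bash
python3 - <<'E'
from h import *
p,d=grab_frame("scene");cv2.imwrite("pics/s3.png",p)
E
```

```text
(no output)
```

View pics/s3.png

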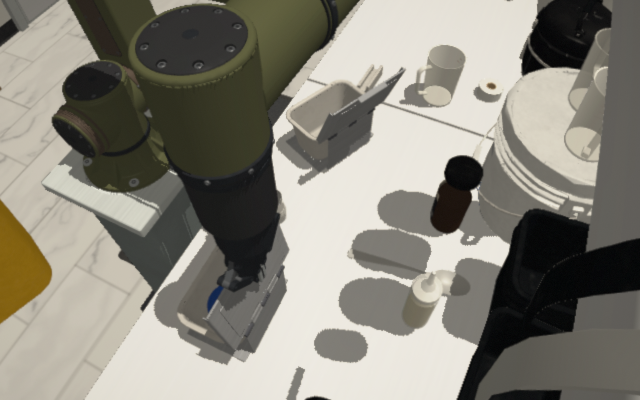

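The lid is about upright, with its near top corner at (207,320) and its hinge at (243,355). I'll push 12 mm more.

play_rows([
  [[-1,0.1,0,0,0,0,0],[-1,0.1,0,0,0,0,0],[-1,0.1,0,0,0,0,0],[-1,0.1,0,0,0,0,0],[-1,0,0,0,0,0,0],[-1,0,0,0,0,0,0],[-1,0,0,0,0,0,0],[-1,0,0,0,0,0,0]],
])

```text
t: 5.62
tool_pos: [477.1, -209.7, 198.2]
ee_rot: [180.0, -0.0, -179.9]
wrist_force: [0.7, -0.7, 0.9]
gripper_width: -0.001
grip_force: 0.0
```

```bash
python3 - <<'E'
from h import *
p,d=grab_frame("scene");cv2.imwrite("pics/s4.png",p)
E
```

```text
(no output)
```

View pics/s4.png

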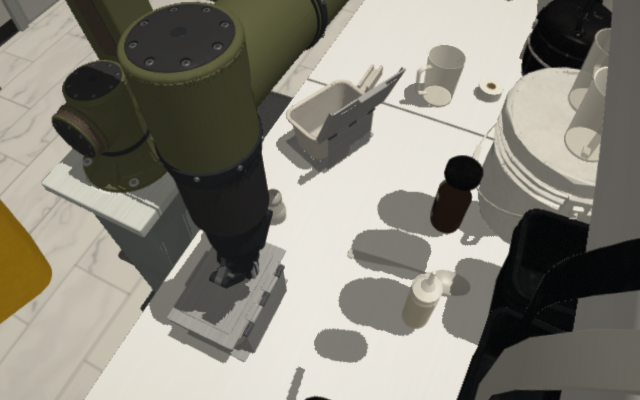

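The lid (corners at (170,318) and (245,360)) has fallen shut, and the other pan's lid is still open. I'll rise clear and check the angle.

play_rows([
  [[-1,0,0,-0.5,0,0,0],[-1,0,0,-0.5,0,0,0],[-1,0,0,-0.5,0,0,0],[-1,0,0,-0.5,0,0,0],[-1,0,0,-0.5,0,0,0],[-1,0,0,-0.5,0,0,0],[-1,0,0,-0.5,0,0,0],[-1,0,0,-0.5,0,0,0],[-1,0,0,0,0,0,0],[-1,0,0,0,0,0,0],[-1,0,0,0,0,0,0],[-1,0,0,0,0,0,0]],
])

```text
t: 6.67
tool_pos: [476.9, -209.6, 317.1]
ee_rot: [180.0, -0.1, -179.9]
wrist_force: [-0.8, 0.2, -0.5]
gripper_width: -0.003
grip_force: 0.0
```

```bash
python3 - <<'E'
import h
from cell import *
import numpy as np
p,d=grab_frame("scene")
h.I=camera_info("scene");h.K=h.I["K"];W=np.array(h.I["world_to_cam"]);h.R=W[:3,:3];h.C=-h.R.T@W[:3,3]
P=h.cloud(d)
for u,v in[(180,318),(210,330),(240,345),(220,310),(262,300)]:print(P[v,u].round())
E
```

```text
[ 382. -298.  109.]
[ 437. -294.  111.]
[ 462. -275.    9.]
[ 436. -260.  116.]
[ 487. -215.  112.]
```

The lid is level at about 111 mm, so it is shut.

```bash
python3 -c "from cell import *; print(hand_in())"
```

```text
the job is handed in; nothing more can be done
None
```

The lid of the pan with the deli cup is shut and level at about 111 mm, the empty pan's lid is still open, and the job was handed in at about 7 s with the arm clear; the judge's result was not shown.

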